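Lock the orange paint pot into the shaker

TASK

Mount the orange paint pot in the white paint shaker: set it upright in the round socket with its two steel lugs in the two slots at the red marks, push it in against the spring, turn it a quarter turn clockwise (seen from above) to the green marks and let go, so that it stays locked. Leave the blue pot standing where it is.

Things in the scene. Friction and masses are not known exactly. Their poses are not given: they have to be found in the camera images.
- pot_orange: Bayonet paint pot, orange, 94 tall (all mm), 0.13-0.25 kg, upright. Origin: centre of its foot's underside. Foot radius 16, plug radius 19 up to 38; orange body radius 27 at 38-62; white lid to 66; on it a grip bar 44 long in x, 16 thick in y, at 66-94: pinch its 16. Two steel lugs along +x and -x, parallel to the bar, reach 38 from the axis, 8 wide, 12-20 above the foot. A half turn makes no difference.
- pot_blue: Blue paint pot, otherwise the same shape, size and origin as the orange one; to be left standing.
- shaker: White fixed paint shaker, base 160 x 150 x 24 mm with a drum 104 across, top 70 above the table. Origin: on the socket's axis at table height, z up. The socket opens upward: steel ring, bore radius 26, slots 24 wide for the lugs at +x and -x (red marks; lugs fit within 14 degrees). Locked, the lugs point along +y and -y (green marks, within 15 degrees; stop beyond), foot 42 above the table.
- plunger (a joint): Black sprung plunger in the socket: 0 m up, 0.024 m fully down; 4 N at first plus 0.35 N per mm. At 0 it meets the foot 54 mm above the table, lugs 4 mm into the slots. From 0.017 on (foot at 37 mm or lower) the lugs clear the ring's lips and the pot turns clockwise seen from above (negative about z); anticlockwise is blocked. Let go at the green marks, it lifts the lugs into pockets at 0.012.
Things that resemble listed ones, but are neither listed nor needed, are in the scene too. What is shaped like the pot_orange but black or purple is not meant.

How it is judged:
On the way:
1. the orange pot is pushed into the socket against the spring (horizontal distance between pot_orange and shaker below 0.015 m and z of pot_orange in the frame of shaker below 0.046 m and angle between the x axis of pot_orange and the y axis of shaker, either way round above 0.8 rad), for 0.05 s.
At the end, for the whole second after the job is handed in: The orange pot stands locked in the shaker's socket: within 15 mm of the socket's axis, its foot 28 to 46 mm above the table, its lugs within 23 degrees of the green marks, tilted under 10 degrees, at rest. The blue pot stands upright within 30 mm of where it stood (horizontal distance between pot_orange and shaker below 0.015 m and z of pot_orange in the frame of shaker between 0.028 and 0.046 m and angle between the x axis of pot_orange and the y axis of shaker, either way round below 0.4 rad and angle between pot_orange's own z axis and vertical below 0.17 rad and linear speed of pot_orange below 0.03 m/s and distance of pot_blue from where it was at the start of the episode below 0.03 m and angle between pot_blue's own z axis and vertical below 0.2 rad); the robot touches nothing.
It also fails if it takes over 43 s, if anything falls off the work surface, if the arm or the gripper's body presses on something with over 40 N, if the wrist force passes 120 N, or if a joint passes its speed limit or range.

ROBOT

A 7-joint arm with a two-finger parallel gripper is mounted at the origin on the work surface. World frame = base frame: x ahead of the robot, y to its left, z up, the work surface at z = 0. Lengths are in m, angles in rad, forces in N, time in s.
With the tool pointing down it reaches from about 0.425 to 0.925 m from the base axis. Payload 6.8 kg.
Tool frame: the origin (TCP) lies midway between the tips of the shut fingers; the grasp point (between the pads) lies 19 mm behind it; z points along the fingers, y is the line along which they close (so a half turn about z gives the same grasp; the last joint's range is limited). The gripper opens to 85 mm and grips with 20 to 120 N. Pads are 22 mm wide; open, the fingers measure 114 mm over their backs; the gripper's body (76 mm by 85 mm) begins 54 mm behind the grasp point. The pads swing forward as they close: fully open they stand 13 mm farther back than shut.
Start: joints at [-1.222, 0.477, 0.022, 1.555, -0.011, 1.109, -0.083], TCP at [0.298, 0.606, 0.231] pointing down, gripper open.
Joint ranges: [-2.96, 2.96], [-0.34, 2.1], [-1.41, 1.46], [0.24, 2.44], [-1.37, 4.51], [0.17, 1.92], [-2.96, 2.96]. Speed limits (rad/s): [2.39, 2.39, 3.14, 3.14, 3.14, 3.14, 3.14].

INTERFACE

Orientations are given as a rotation vector (axis times angle).
In Python, from bench import r gives the robot as it stands. The module is installed in compiled form; this text tells all that it offers.
- The arm moves only by the tool apply_moves, never from a script. Its argument "rows" is a list of rows, each a list of 6 numbers: the shift along the tool's x, y, z scaled (see below), then the turn, a rotation vector about the tool's x, y, z scaled (see below). A call has 1 to 5 rows; each row is the pose to reach, as a shift and turn from the pose commanded when the call began, along the tool's axes at that moment; what a row does not reach only later rows make up. The controller multiplies each number of a shift by 0.25 m and each number of a turn by 90 degrees. A row lasts 1/8 s, in which the tool goes at most 62.5 mm and 10.7 degrees, less where a joint would pass 70% of its speed; a pose out of reach is approached as far as the arm can. A call with a number of a shift or a turn outside -1 to 1 is refused whole. A call with a gripper value outside its range is refused whole. "claw" is the opening, from 0 (shut) to 1 (fully open), set as the call begins (left out, the last holds). The fingers move at their own pace and stop on an object; "newtons" is the grip in N (left out, the last holds). Time passes only in rows, so rows that repeat a pose let the fingers close. It gives the time, the measured TCP pose, the force, the opening and the grip force at its end, in the units of the state.
- r.get_obs(): the state, without advancing time (a new reading comes with each control period).
- r.grab_frame(name): name is "scene" or "top"; returns a dict with "pixels" (480x640x3 uint8, red, green, blue), "intrinsics" (3x3 intrinsics, pixels), "eye" and "attitude" of the camera in the world. Camera axes: x right, y up, looking along -z (the intrinsics and any distortion apply to the point x, -y, -z); pixel columns grow to the right and rows downward; lengths in m; the calibration is good to about 2 mm. A picture is of the moment at which its call begins. There is no depth.
- r.hand_in(): hands the job in; it is judged then, once.
Trained networks look in a picture, given as the dict that the camera call returned (one of the last four; its "shot" number tells which), for a name from the list of things; names that differ only in an ending like _2 or _b are one class to them, and where a whole thing is asked for, a point or a joint stands for the part that bears it (a point fixed in the world has none). Each returns a list of dicts, best first, with "conf" (0 to 1); they miss things now and then, are a little off and sometimes report something else, mostly with a low value. They report only what shows in the picture. A call takes as long as a camera call. They do not tell look-alikes from the thing itself.
- r.search_frame(picture, thing): "rect" ([left, top, width, height] in pixels, round what is visible of it).
- r.outline_of(picture, thing): "pixels" (480x640 bool, what is visible of it) and "rect" ([left, top, width, height] in pixels, round what is visible of it).
- r.landmark_of(picture, thing): "point" ([column, row] in pixels: a listed point, or the origin of a listed thing).
The state is a dict: "clock": time; "joints": joint angles; "qvel": joint speeds; "tau": joint torques, N m; "tcp_pos": TCP position; "orientation": TCP orientation; "contact_force": force on the tool from outside, world axes, zero at the start; "moment": the same for the moment, N m; "grip_width": finger opening in m; "gripper_force": force on a finger pad.
Only numpy, scipy, OpenCV 4.12 (cv2) and the standard library are available. Lean on these libraries where they do the work, as an engineer would, in place of code of your own. Each camera call takes 0.05 s, during which the arm holds its last target. There are 200 camera calls.

## Working session

There is one attempt and no reset: what is moved stays moved. The work goes in short steps, Python scripts to look and compute and a tool call to move; the robot and the scene stay as the last step left them, time stands still between calls to the robot, and variables do not carry over. Pictures are saved under pics/ and viewed, at most 10 in all, crops included, and the job is handed in when it is done.

Besides the shell and the picture viewer there is one more tool, called after ">>>" by a JSON object that holds its "method" and its "body". apply_moves: Moves the arm, as the interface text tells. Its arguments: {"type":"object","properties":{"rows":{"type":"array","items":{"type":"array","items":{"type":"number"}}},"claw":{"type":"number"},"newtons":{"type":"number"}},"required":["rows"]}

```bash
mkdir -p pics
cat > h.py <<'E'
import numpy as np, cv2
from bench import r
from scipy.spatial.transform import Rotation as R
def att(p):
    a=np.array(p["attitude"],float)
    return a if a.shape==(3,3) else R.from_rotvec(a).as_matrix()
def ray(p,uv,z):
    K=np.array(p["intrinsics"]);d=np.linalg.inv(K)@np.array([uv[0],uv[1],1.])
    d=att(p)@(d*[1,-1,-1]);e=np.array(p["eye"]);return e+d*(z-e[2])/d[2]
def proj(p,X):
    c=att(p).T@(np.array(X)-np.array(p["eye"]));c=c*[1,-1,-1];q=np.array(p["intrinsics"])@c;return q[:2]/q[2]
def save(n,im): cv2.imwrite("pics/"+n,cv2.cvtColor(np.ascontiguousarray(im),cv2.COLOR_RGB2BGR))
E
python3 - <<'E'
from h import *
o=r.get_obs();print({k:np.round(v,3) for k,v in o.items()})
for n in("scene","top"):
    p=r.grab_frame(n);save(n+"0.png",p["pixels"]);print(n,[k for k in p],p["eye"],p["attitude"],p["intrinsics"])
    for t in("pot_orange","pot_blue","shaker","plunger"):
        print(t,[(np.round(d["point"]),round(d["conf"],2)) for d in r.landmark_of(p,t)],[(np.round(d["rect"]),round(d["conf"],2)) for d in r.search_frame(p,t)])
E
```

```text
{'clock': np.float64(0.0), 'joints': array([-1.222,  0.478,  0.022,  1.556, -0.011,  1.109, -0.083]), 'qvel': array([-0.001,  0.001,  0.001, -0.001, -0.001,  0.   , -0.001]), 'tau': array([ 1.0000e-03, -5.9646e+01,  1.6080e+00, -2.8119e+01,  1.3000e-02,
        1.0000e-02,  0.0000e+00]), 'tcp_pos': array([0.297, 0.605, 0.23 ]), 'orientation': array([-7.11e-01, -3.06e+00,  3.00e-03]), 'contact_force': array([ 0.405,  0.342, -0.056]), 'moment': array([-0.015,  0.026, -0.018]), 'gripper_force': np.float64(0.0), 'grip_width': np.float64(0.085)}
scene ['pixels', 'intrinsics', 'eye', 'attitude', 'shot'] [0.89402084 0.38644257 0.50782376] [0.37459366 1.02979442 2.27476812] [[446.7413166    0.         321.82403338]
 [  0.         446.7413166  232.39557493]
 [  0.           0.           1.        ]]
pot_orange [(array([318., 277.]), 0.9), (array([357., 335.]), 0.88), (array([282., 381.]), 0.58)] [(array([331., 282.,  52.,  61.]), 0.73), (array([256., 324.,  54.,  76.]), 0.69), (array([297., 222.,  39.,  66.]), 0.63)]
pot_blue [(array([416., 256.]), 0.91)] [(array([401., 206.,  39.,  65.]), 0.94)]
shaker [(array([272., 200.]), 0.62)] [(array([217., 152., 112.,  80.]), 0.88)]Traceback (most recent call last):
  File "<stdin>", line 6, in <module>
ValueError: it knows: pot_blue, pot_orange, shaker
```

Run:
```python
from h import *
for n in("scene","top"):
    p=r.grab_frame(n);save(n+"1.png",p["pixels"])
    if n=="top":print(n,p["eye"],p["attitude"],p["intrinsics"])
    for t in("pot_orange","pot_blue","shaker"):
        print(t,[(np.round(d["point"]),round(d["conf"],2),ray(p,d["point"],0).round(3)) for d in r.landmark_of(p,t)],[(np.round(d["rect"]),round(d["conf"],2)) for d in r.search_frame(p,t)])
```

```text
pot_orange [(array([285., 381.]), 0.91, array([0.739, 0.128, 0.   ])), (array([357., 337.]), 0.73, array([0.624, 0.136, 0.   ]))] [(array([258., 321.,  49.,  80.]), 0.71), (array([300., 226.,  34.,  64.]), 0.66), (array([328., 283.,  54.,  60.]), 0.58)]
pot_blue [(array([417., 258.]), 0.7, array([0.444, 0.084, 0.   ]))] [(array([402., 205.,  37.,  67.]), 0.78)]
shaker [(array([273., 200.]), 0.83, array([ 0.538, -0.191,  0.   ]))] [(array([216., 153., 111.,  80.]), 0.81)]
top [0.47163159 0.02653167 0.75858029] [ 0.11685664 -0.12318515 -1.57409091] [[484.18401188   0.         314.50432169]
 [  0.         484.18401188 235.64273675]
 [  0.           0.           1.        ]]
pot_orange [(array([248., 144.]), 0.83, array([0.74, 0.13, 0.  ])), (array([317., 231.]), 0.8, array([0.596, 0.019, 0.   ])), (array([246., 213.]), 0.71, array([0.626, 0.133, 0.   ]))] [(array([223., 108.,  48.,  46.]), 0.91), (array([297., 202.,  43.,  49.]), 0.84), (array([221., 185.,  39.,  48.]), 0.65)]
pot_blue [(array([274., 326.]), 0.72, array([0.448, 0.086, 0.   ]))] [(array([255., 306.,  39.,  43.]), 0.92)]
shaker [(array([453., 268.]), 0.56, array([ 0.536, -0.195,  0.   ]))] [(array([402., 212., 108., 111.]), 0.84)]
```

View pics/scene0.png

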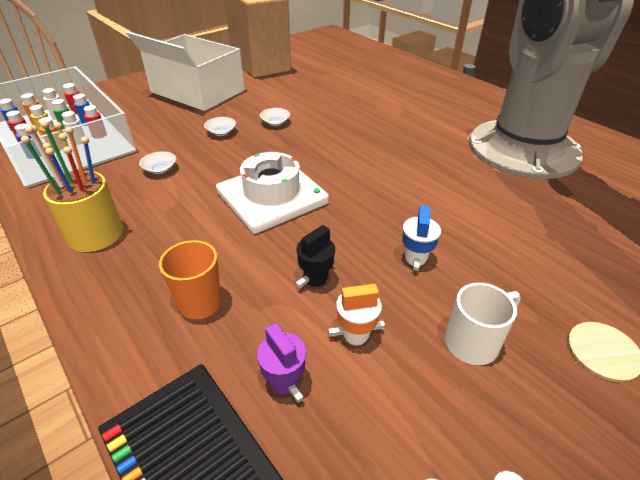

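View pics/top1.png

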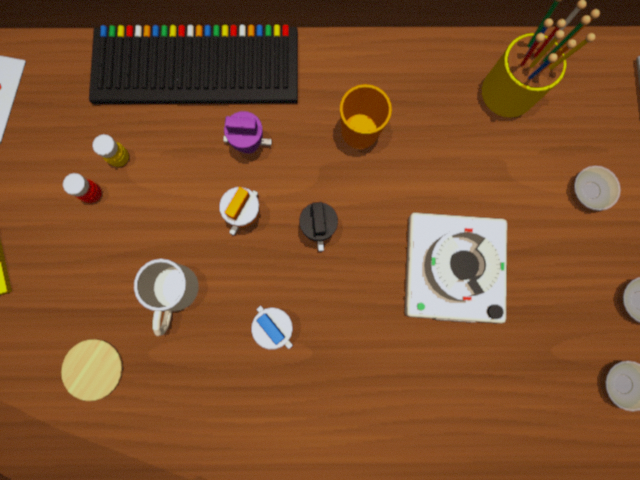

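The views show the orange pot at about (240,205) in top and (358,315) in scene. The shaker is at (458,265) in top, with red marks near (468,230) and (466,298). Next I measure the bar and the marks.

Run:
```python
from h import *
p=r.grab_frame("top");im=p["pixels"];hsv=cv2.cvtColor(np.ascontiguousarray(im),cv2.COLOR_RGB2HSV)
def comps(m,x0,y0,x1,y1,zs,mn=6):
    w=np.zeros_like(m);w[y0:y1,x0:x1]=m[y0:y1,x0:x1]
    n,l,s,c=cv2.connectedComponentsWithStats(w.astype(np.uint8))
    for i in range(1,n):
        if s[i,4]>=mn:
            ys,xs=np.nonzero(l==i);pts=np.array([ray(p,(x,y),zs)[:2] for x,y in zip(xs,ys)])
            q=cv2.minAreaRect(pts.astype(np.float32)*1000)
            print(s[i],c[i].round(1),ray(p,c[i],zs).round(4),"rect",np.round(q[0],1),np.round(q[1],1),round(q[2],1))
H,S,V=[hsv[...,i].astype(int) for i in range(3)]
print("bar");comps((S>170)&(V>170)&(H>8)&(H<25),215,180,270,235,.094)
print("red");comps(((H<6)|(H>174))&(S>150)&(V>120),405,210,510,325,.07)
print("green");comps((H>45)&(H<85)&(S>100)&(V>70),405,210,510,325,.07)
print("base");comps((S<50)&(V>150),400,205,515,330,.024,500)
print("bar steel")
save("topcrop.png",cv2.resize(np.hstack([im[205:330,400:515],im[165:290,205:320]]),None,fx=3.4,fy=3.4,interpolation=cv2.INTER_CUBIC))
```

```text
bar
[225 186  23  31 272] [236.3 201. ] [0.6237 0.1329 0.094 ] rect [622.7 133. ] [14.9 43.6] 62.3
red
[465 229   7   3  18] [468.1 229.8] [ 0.5847 -0.1984  0.07  ] rect [ 584.4 -198.2] [8.7 2.9] 89.6
[463 297   8   3  15] [466.  298.2] [ 0.4868 -0.19    0.07  ] rect [ 487.1 -190.7] [10.   2.8] 89.6
green
[432 258   3   7  19] [433.  260.7] [ 0.5403 -0.1457  0.07  ] rect [ 539.9 -145.6] [2.9 8.7] 87.5
[501 263   3   7  19] [502.  265.7] [ 0.5325 -0.2439  0.07  ] rect [ 532.1 -243.9] [2.9 8.7] 86.2
[418 304   6   6  31] [420.4 306.3] [ 0.476  -0.1251  0.07  ] rect [ 475.7 -125.2] [7.  7.1] 87.7
base
[ 407  213  100  110 7762] [455.7 266.9] [ 0.5351 -0.1914  0.024 ] rect [ 535.  -193.4] [147.6 158.9] 85.5
bar steel
```

View pics/topcrop.png

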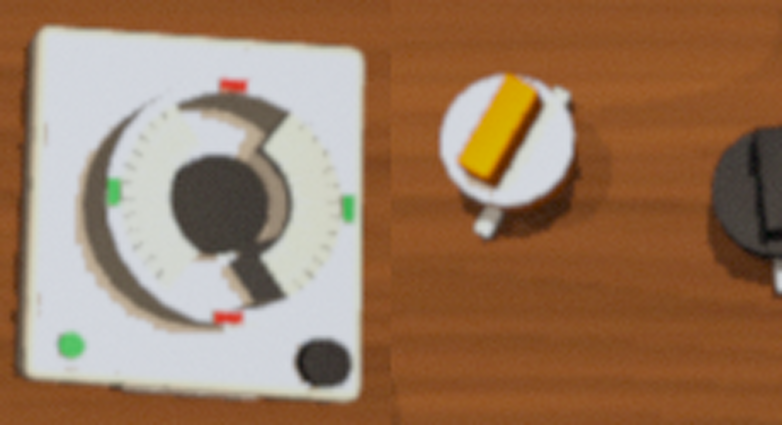

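>>> {"method": "apply_moves", "body": {"rows": [[-0.2, -0.11, 0, 0, 0, 0], [-0.4, -0.22, 0, 0, 0, 0], [-0.6, -0.34, 0, 0, 0, 0], [-0.8, -0.45, 0, 0, 0, 0], [-1, -0.56, 0, 0, 0, 0]], "claw": 0.7, "newtons": 70}}

```text
clock: 1.72
tcp_pos: [0.4613, 0.3684, 0.2316]
orientation: [0.711, 3.06, 0.001]
contact_force: [-0.3, 0.6, -0.2]
grip_width: 0.0595
gripper_force: 0.0
```

>>> {"method": "apply_moves", "body": {"rows": [[-0.2, -0.11, 0, 0, 0, 0], [-0.4, -0.22, 0, 0, 0, 0], [-0.6, -0.34, 0, 0, 0, 0], [-0.8, -0.45, 0, 0, 0, 0], [-1, -0.56, 0, 0, 0, 0]]}}

```text
clock: 2.35
tcp_pos: [0.6239, 0.1325, 0.2315]
orientation: [0.711, 3.06, 0.001]
contact_force: [0.0, 0.9, 0.5]
grip_width: 0.0598
gripper_force: 0.0
```

```bash
cat >> h.py <<'E'
def go(x,y,z,bar):
    """units for moving TCP to x,y,z, pointing down, tool x along world angle bar (deg, mod 180)"""
    o=r.get_obs();A=R.from_rotvec(o["orientation"]);M=A.as_matrix()
    cur=np.degrees(np.arctan2(M[1,0],M[0,0]));b=cur+(bar-cur+90)%180-90
    t=np.radians(b);T=np.array([[np.cos(t),np.sin(t),0],[np.sin(t),-np.cos(t),0],[0,0,-1]])
    print("t",round(float(o["clock"]),2),"tcp",o["tcp_pos"].round(4),"barang",cur.round(2),"tilt",np.degrees(np.arccos(-M[2,2])).round(2),"F",np.round(o["contact_force"],1),"w",round(float(o["grip_width"]),4),"j",np.round(o["joints"],2))
    print("shift",(M.T@(np.array([x,y,z])-o["tcp_pos"])/.25).round(3),"turn",((A.inv()*R.from_matrix(T)).as_rotvec()/(np.pi/2)).round(3))
E
python3 - <<'E'
from h import *
go(.623,.133,.12,-27.7)
E
```

```text
t 2.35 tcp [0.6239 0.1325 0.2315] barang 153.84 tilt 0.03 F [0.  0.9 0.5] w 0.0598 j [-0.46  0.42  0.2   1.66 -0.09  1.07  0.89]
shift [0.004 0.    0.446] turn [0.    0.    0.017]
```

>>> {"method": "apply_moves", "body": {"rows": [[0, 0, 0.2, 0, 0, 0.017], [0, 0, 0.4, 0, 0, 0.017], [0, 0, 0.54, 0, 0, 0.017], [0, 0, 0.64, 0, 0, 0.017], [0, 0, 0.64, 0, 0, 0.017]]}}

```text
clock: 2.98
tcp_pos: [0.6214, 0.1337, 0.0694]
orientation: [-0.751, -3.047, 0.003]
contact_force: [-0.2, 0.6, -0.1]
grip_width: 0.0596
gripper_force: 0.0
```

Run:
```python
from h import *
go(.623,.133,.071,-27.7)
p=r.grab_frame("scene");save("s2.png",cv2.resize(p["pixels"][200:400,220:460],None,fx=3,fy=3))
```

```text
t 2.98 tcp [0.6214 0.1337 0.0694] barang 152.3 tilt 0.24 F [-0.2  0.6 -0.1] w 0.0596 j [-0.43  0.6   0.17  1.78 -0.14  0.77  0.89]
shift [-0.007  0.001 -0.006] turn [-0.002 -0.002  0.   ]
```

View pics/s2.png

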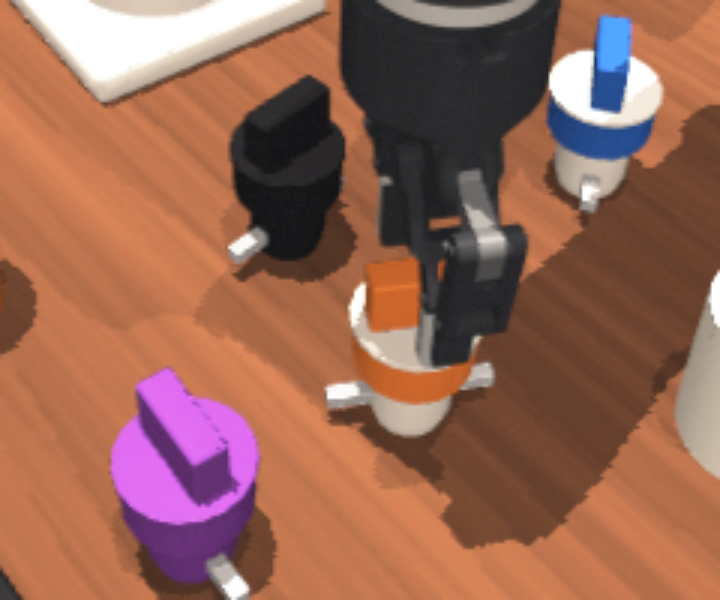

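The fingers straddle the orange bar around crop (430,300), with the front finger clear of the bar, so I can close. Closing, then lifting.

>>> {"method": "apply_moves", "body": {"rows": [[0, 0, -0.006, 0, 0, 0], [0, 0, -0.006, 0, 0, 0], [0, 0, -0.006, 0, 0, 0], [0, 0, -0.006, 0, 0, 0], [0, 0, -0.006, 0, 0, 0]], "claw": 0, "newtons": 80}}

```text
clock: 3.65
tcp_pos: [0.6241, 0.1344, 0.0744]
orientation: [0.752, 3.048, 0.003]
contact_force: [0.1, 1.0, 7.3]
grip_width: 0.0145
gripper_force: 80.7
```

>>> {"method": "apply_moves", "body": {"rows": [[0, 0, 0, 0, 0, 0], [0, 0, -0.05, 0, 0, 0], [0, 0, -0.2, 0, 0, 0], [0, 0, -0.4, 0, 0, 0], [0, 0, -0.56, 0, 0, 0]]}}

```text
clock: 4.28
tcp_pos: [0.6229, 0.1338, 0.2151]
orientation: [0.752, 3.049, 0.001]
contact_force: [0.2, 0.8, -2.1]
grip_width: 0.0142
gripper_force: 79.5
```

Run:
```python
from h import *
go(.536,-.1945,.211,-4.7)
```

```text
t 4.28 tcp [0.6229 0.1338 0.2151] barang 152.28 tilt 0.05 F [ 0.2  0.8 -2.1] w 0.0142 j [-0.46  0.43  0.21  1.68 -0.1   1.04  0.86]
shift [-0.303 -1.324  0.016] turn [ 0.     0.    -0.256]
```

>>> {"method": "apply_moves", "body": {"rows": [[-0.04, -0.15, 0, 0, 0, -0.05], [-0.08, -0.32, 0, 0, 0, -0.1], [-0.12, -0.5, 0, 0, 0, -0.15], [-0.16, -0.69, 0, 0, 0, -0.2], [-0.2, -0.88, 0, 0, 0, -0.256]]}}

```text
clock: 4.9
tcp_pos: [0.5639, -0.0856, 0.2132]
orientation: [-0.123, -3.139, 0.0]
contact_force: [1.6, -0.6, -2.0]
grip_width: 0.014
gripper_force: 79.5
```

Run:
```python
from h import *
go(.536,-.1945,.211,-4.7)
```

```text
t 4.9 tcp [ 0.5639 -0.0856  0.2132] barang 175.5 tilt 0.01 F [ 1.6 -0.6 -2. ] w 0.014 j [-0.11  0.33  0.19  1.84 -0.07  0.98  1.6 ]
shift [ 0.077 -0.443  0.009] turn [-0.    -0.     0.002]
```

>>> {"method": "apply_moves", "body": {"rows": [[0.02, -0.15, 0, 0, 0, 0], [0.05, -0.3, 0, 0, 0, 0], [0.077, -0.4, 0, 0, 0, 0], [0.077, -0.443, 0, 0, 0, 0], [0.077, -0.443, 0, 0, 0, 0]]}}

```text
clock: 5.52
tcp_pos: [0.5368, -0.1929, 0.213]
orientation: [0.129, 3.139, 0.0]
contact_force: [-0.2, 0.9, -1.5]
grip_width: 0.0142
gripper_force: 79.4
```

Run:
```python
from h import *
go(.536,-.1945,.15,-4.7)
for n in("scene","top"):
    p=r.grab_frame(n);im=p["pixels"]
    for d in r.landmark_of(p,"pot_orange")[:3]: print(n,np.round(d["point"]),round(d["conf"],2),ray(p,d["point"],.139).round(4))
    X=np.array([.536,-.1945,.18]);print(proj(p,X))
    u,v=proj(p,X).astype(int);a.append(im[max(0,v-85):,max(0,u-90):][:170,:180]) if n=="top" else globals().update(a=[im[max(0,v-60):,max(0,u-90):][:170,:180]])
save("s3.png",cv2.resize(np.hstack(a),None,fx=2.2,fy=2.2))
```

```text
t 5.53 tcp [ 0.5368 -0.1929  0.213 ] barang 175.29 tilt 0.01 F [-0.2  0.9 -1.5] w 0.0142 j [ 0.05  0.33  0.23  1.84 -0.09  0.98  1.81]
shift [ 0.003 -0.007  0.252] turn [ 0.  0. -0.]
scene [272. 133.] 0.9 [ 0.5317 -0.1893  0.139 ]
scene [319. 280.] 0.9 [0.6794 0.1211 0.139 ]
[265.75447535 109.84987739]
top [480. 260.] 0.97 [ 0.5343 -0.1886  0.139 ]
top [248. 143.] 0.95 [0.6928 0.1122 0.139 ]
top [314. 230.] 0.76 [0.5744 0.0237 0.139 ]
[496.12782209 254.7610431 ]
```

View pics/s3.png

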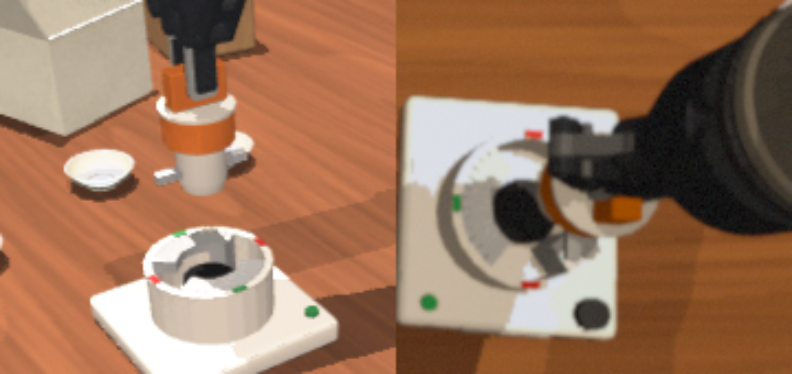

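The pot hangs upright above the socket: foot at crop (200,185), drum at (210,280), lugs along the red marks. Now the approach.

>>> {"method": "apply_moves", "body": {"rows": [[-0.006, -0.012, 0.1, 0, 0, 0], [-0.006, -0.012, 0.2, 0, 0, 0], [-0.006, -0.012, 0.28, 0, 0, 0], [-0.006, -0.012, 0.312, 0, 0, 0], [-0.006, -0.012, 0.312, 0, 0, 0]]}}

```text
clock: 6.35
tcp_pos: [0.5381, -0.1954, 0.1346]
orientation: [-0.126, -3.138, -0.0]
contact_force: [0.1, -0.5, -1.2]
grip_width: 0.0141
gripper_force: 79.5
```

Run:
```python
from h import *
go(.538,-.196,.104,-4.7)
p=r.grab_frame("scene");save("s4.png",cv2.resize(p["pixels"][80:240,190:350],None,fx=3.5,fy=3.5))
```

```text
t 6.35 tcp [ 0.5381 -0.1954  0.1346] barang 175.39 tilt 0.04 F [ 0.1 -0.5 -1.2] w 0.0141 j [ 0.07  0.43  0.21  1.9  -0.12  0.82  1.84]
shift [ 0.    -0.003  0.122] turn [ 0.    -0.     0.001]
```

View pics/s4.png

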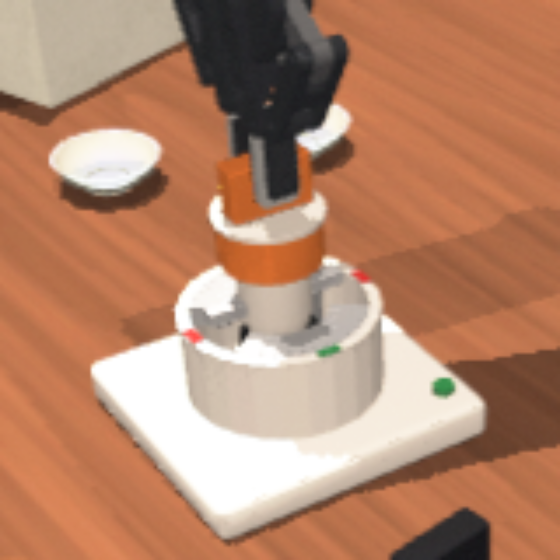

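The pot sits centred over the socket, with its lugs at crop (205,320) and (330,280) going into the slots at the red marks. Now press.

>>> {"method": "apply_moves", "body": {"rows": [[0, 0, 0.03, 0, 0, 0], [0, 0, 0.06, 0, 0, 0], [0, 0, 0.09, 0, 0, 0], [0, 0, 0.12, 0, 0, 0], [0, 0, 0.12, 0, 0, 0]], "newtons": 110}}

```text
clock: 7.02
tcp_pos: [0.5395, -0.1963, 0.1064]
orientation: [0.128, 3.136, -0.0]
contact_force: [-1.8, 1.2, 12.4]
grip_width: 0.0135
gripper_force: 113.4
```

>>> {"method": "apply_moves", "body": {"rows": [[0, 0, 0, 0, 0, 0.1], [0, 0, 0, 0, 0, 0.2], [0, 0, 0, 0, 0, 0.3], [0, 0, 0, 0, 0, 0.4], [0, 0, 0, 0, 0, 0.5]]}}

```text
clock: 7.65
tcp_pos: [0.5398, -0.1971, 0.1064]
orientation: [1.325, 2.844, 0.001]
contact_force: [0.3, -2.0, 11.0]
grip_width: 0.0138
gripper_force: 113.1
```

Run:
```python
from h import *
go(.538,-.196,.105,-94.7)
print(r.get_obs()["moment"])
```

```text
t 7.65 tcp [ 0.5398 -0.1971  0.1064] barang 130.03 tilt 0.25 F [ 0.3 -2.  11. ] w 0.0138 j [-0.07  0.49  0.41  1.93 -0.27  0.77  1.19]
shift [ 0.008 -0.003  0.006] turn [0.002 0.002 0.497]
[-0.22853397  0.18347798  0.09996922]
```

Turning freely with only a small moment, so on to the green marks.

>>> {"method": "apply_moves", "body": {"rows": [[0, 0, 0, 0, 0, 0.1], [0, 0, 0, 0, 0, 0.2], [0, 0, 0, 0, 0, 0.3], [0, 0, 0, 0, 0, 0.4], [0, 0, 0, 0, 0, 0.5]]}}

```text
clock: 8.28
tcp_pos: [0.5398, -0.1973, 0.1064]
orientation: [2.313, 2.12, 0.003]
contact_force: [0.3, -0.1, 10.5]
grip_width: 0.0134
gripper_force: 113.1
```

>>> {"method": "apply_moves", "body": {"rows": [[0, 0, 0, 0, 0, 0.005], [0, 0, 0, 0, 0, 0.005]]}}

```text
clock: 8.52
tcp_pos: [0.5398, -0.1973, 0.1064]
orientation: [2.316, 2.116, 0.003]
contact_force: [-0.3, -0.4, 12.0]
grip_width: 0.0134
gripper_force: 113.4
```

Run:
```python
from h import *
go(.538,-.196,.105,-94.7)
print(r.get_obs()["moment"])
p=r.grab_frame("scene");save("s5.png",cv2.resize(p["pixels"][80:240,190:350],None,fx=3.5,fy=3.5))
```

```text
t 8.53 tcp [ 0.5398 -0.1973  0.1064] barang 84.84 tilt 0.25 F [-0.3 -0.4 12. ] w 0.0134 j [-0.22  0.53  0.61  1.94 -0.42  0.79  0.54]
shift [ 0.005 -0.008  0.006] turn [ 0.003  0.001 -0.005]
[-0.22317455  0.09812249 -0.09973042]
```

View pics/s5.png

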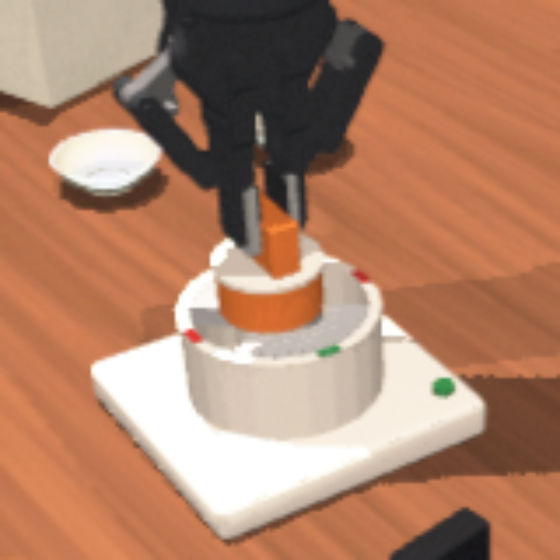

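The bar points at the green mark (crop 330,350). Ease up to let the lugs rise into the pockets, then release and retreat.

>>> {"method": "apply_moves", "body": {"rows": [[0, 0, -0.01, 0, 0, 0], [0, 0, -0.02, 0, 0, 0], [0, 0, -0.03, 0, 0, 0], [0, 0, -0.038, 0, 0, 0], [0, 0, -0.038, 0, 0, 0]]}}

```text
clock: 9.2
tcp_pos: [0.5397, -0.1972, 0.1155]
orientation: [2.316, 2.117, 0.003]
contact_force: [1.7, -1.9, 5.3]
grip_width: 0.0129
gripper_force: 112.5
```

>>> {"method": "apply_moves", "body": {"rows": [[0, 0, 0, 0, 0, 0], [0, 0, 0, 0, 0, 0], [0, 0, 0, 0, 0, 0], [0, 0, 0, 0, 0, 0], [0, 0, 0, 0, 0, 0]], "claw": 0.7}}

```text
clock: 9.82
tcp_pos: [0.5379, -0.1959, 0.1142]
orientation: [-2.318, -2.12, 0.0]
contact_force: [-0.0, -0.3, 0.1]
grip_width: 0.0594
gripper_force: 0.0
```

>>> {"method": "apply_moves", "body": {"rows": [[0, 0, -0.05, 0, 0, 0], [0, 0, -0.15, 0, 0, 0], [0, 0, -0.3, 0, 0, 0], [0, 0, -0.45, 0, 0, 0], [0, 0, -0.45, 0, 0, 0]]}}

```text
clock: 10.45
tcp_pos: [0.5398, -0.197, 0.2305]
orientation: [2.315, 2.116, 0.006]
contact_force: [0.5, 0.1, -1.4]
grip_width: 0.0599
gripper_force: 0.0
```

Run:
```python
from h import *
go(.536,-.1945,.25,-94.7)
p=r.grab_frame("scene");save("s6.png",cv2.resize(p["pixels"][80:240,190:350],None,fx=3.5,fy=3.5))
print(proj(p,[.536,-.1945,.136]),[(np.round(d["point"]),round(d["conf"],2),ray(p,d["point"],.042).round(3)) for d in r.landmark_of(p,"pot_orange")])
```

```text
t 10.45 tcp [ 0.5398 -0.197   0.2305] barang 84.86 tilt 0.37 F [ 0.5  0.1 -1.4] w 0.0599 j [-0.32  0.37  0.72  1.84 -0.28  1.03  0.43]
shift [ 0.009 -0.015 -0.078] turn [ 0.004  0.    -0.005]
[267.72973855 134.19370624] [(array([318., 279.]), 0.77, array([0.623, 0.049, 0.042])), (array([268., 178.]), 0.72, array([ 0.537, -0.205,  0.042])), (array([283., 381.]), 0.63, array([0.753, 0.148, 0.042]))]
```

View pics/s6.png

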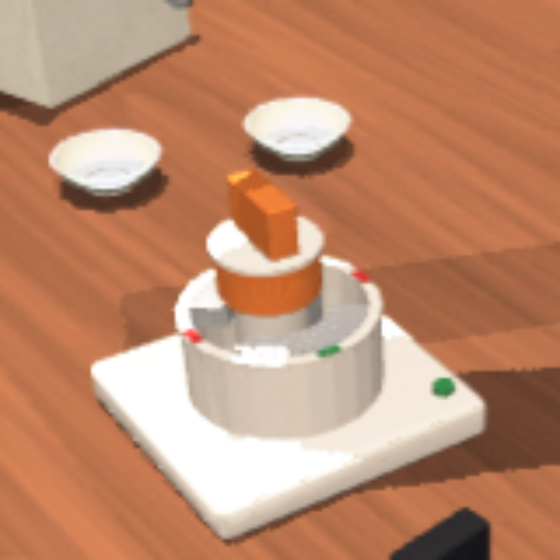

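The pot stands upright and low in the socket, released, with its bar top at crop (262,205). One quick numeric check of the bar's angle and height before handing in.

Run:
```python
from h import *
p=r.grab_frame("scene");im=p["pixels"];h=cv2.cvtColor(np.ascontiguousarray(im),cv2.COLOR_RGB2HSV)
m=((h[...,0]>5)&(h[...,0]<25)&(h[...,1]>190)&(h[...,2]>140)).astype(np.uint8);m[:125]=0;m[154:]=0;m[:,:250]=0;m[:,280:]=0
ys,xs=np.nonzero(m);obs=[xs.min(),xs.max(),ys.min(),ys.max()];print("obs",obs)
for foot in(.042,.054):
  for a in(-130,-115,-104,-95,-86,-75):
    t=np.radians(a);c,s=np.cos(t),np.sin(t)
    P=np.array([proj(p,[.537+u*c-v*s,-.1945+u*s+v*c,foot+z]) for u in(-.022,.022) for v in(-.008,.008) for z in(.07,.094)])
    print(foot,a,P[:,0].min().round(),P[:,0].max().round(),P[:,1].min().round(),P[:,1].max().round())
```

```text
obs [np.int64(256), np.int64(274), np.int64(129), np.int64(153)]
0.042 -130 261.0 274.0 128.0 154.0
0.042 -115 261.0 275.0 128.0 154.0
0.042 -104 258.0 277.0 128.0 154.0
0.042 -95 257.0 279.0 128.0 154.0
0.042 -86 256.0 280.0 128.0 153.0
0.042 -75 254.0 281.0 129.0 153.0
0.054 -130 260.0 274.0 122.0 147.0
0.054 -115 260.0 275.0 121.0 148.0
0.054 -104 258.0 277.0 121.0 148.0
0.054 -95 256.0 278.0 121.0 148.0
0.054 -86 255.0 280.0 122.0 147.0
0.054 -75 254.0 281.0 122.0 147.0
```

```bash
python3 -c "
from bench import r
print(r.hand_in())"
```

```text
the job is handed in; nothing more can be done
None
```

I mounted the orange pot in the shaker, turned it to the green marks and let go; the last camera check put its foot at about 42 mm with the bar near the green marks, so it looks locked. The job is handed in, with no verdict returned, and I never moved the blue pot.

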